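Square a long carton up on the parcel scale and print its label

ROBOT

A 6-joint arm with a two-finger parallel gripper is mounted at the origin on the work surface. World frame = base frame: x ahead of the robot, y to its left, z up, the work surface at z = 0. Lengths are in m, angles in rad, forces in N, time in s.
With the tool pointing down it reaches from about 0.3 to 0.85 m from the base axis. Payload 5.4 kg.
Tool frame: the origin (TCP) lies at the centre of the arm's flange, where the gripper is bolted on; the fingertips stand 173 mm ahead of it and the grasp point (between the pads) lies 155 mm ahead of it; z points along the fingers, x is the direction in which the jaws open and shut, and the axes are right-handed (so a half turn about z gives the same grasp; the last joint's range is limited). The gripper opens to 85 mm and grips with 20 to 120 N. Pads are 22 mm wide; open, the fingers measure 114 mm over their backs; the gripper's body (76 mm by 85 mm) begins 54 mm behind the grasp point. The pads swing forward as they close: fully open they stand 13 mm farther back than shut.
Start: joints at [1.067, 0.158, 1.597, -0, 1.386, -0.21], TCP at [0.167, 0.55, 0.405] pointing down, gripper open.
Joint ranges: [-2.91, 2.91], [-0.94, 2.29], [0.18, 2.7], [-1.29, 4.43], [0.17, 2.64], [-3, 3]. Speed limits (rad/s): [2.57, 2.57, 3.14, 3.14, 3.14, 3.14].

INTERFACE

Orientations are given as a unit quaternion [x, y, z, w].
In Python, from bench import telemetry, grab_frame, env gives the robot as it stands.
- The arm moves only by the tool carry_out, never from a script. Its argument "steps" is a list of rows, each a list of 6 numbers: the shift along the tool's x, y, z in m, then the turn, a rotation vector about the tool's x, y, z in degrees. In form: [[tx, ty, tz, wx, wy, wz], ...]. A call has 1 to 20 rows; each row is the pose to reach, as a shift and turn from the pose commanded when the call began, along the tool's axes at that moment; what a row does not reach only later rows make up. A row lasts 1/10 s, in which the tool goes at most 50 mm and 8.59 degrees, less where a joint would pass 70% of its speed; a pose out of reach is approached as far as the arm can. A call with a gripper value outside its range is refused whole. "claw" is the finger opening in m, from 0 to 0.0854, set as the call begins (left out, the last holds). The fingers move at their own pace and stop on an object; the grip force is fixed at half the most. Time passes only in rows, so rows that repeat a pose let the fingers close. It gives the time, the measured TCP pose, the force and the opening at its end, in the units of the state.
- telemetry.get_obs(): the state, without advancing time (a new reading comes with each control period).
- grab_frame(name): name is "scene" or "top"; returns a dict with "pixels" (480x640x3 uint8, red, green, blue), "z_map" (480x640 float32, m along the optical axis (not along the pixel's ray), 0 where there is no reading), "fx", "fy", "cx", "cy" (pixels), "k1" (the pictures are not rectified: a ray, as slopes to the right and down, at radius r is drawn at 1 + k1 r^2 times it, then the intrinsics apply), "cam_to_world" (4x4, takes a point from camera to world coordinates). Camera axes: x right, y down, z forward; pixel columns grow to the right and rows downward; lengths in m; the calibration is good to about 2 mm. A picture is of the moment at which its call begins.
- env.sign_off(): hands the job in, once; it reports no verdict.
The state is a dict: "time_s": time; "q": joint angles; "qvel": joint speeds; "joint_efforts": joint torques, N m; "ee_pos": TCP position; "orientation": TCP orientation; "force": force on the tool from outside, world axes, zero at the start; "moment": the same for the moment, N m; "finger_gap": finger opening in m.
Only numpy, scipy, OpenCV 4.12 (cv2) and the standard library are available. Lean on these libraries where they do the work, as an engineer would, in place of code of your own. Each camera call takes 0.05 s, during which the arm holds its last target.

TASK

The long carton was dropped askew on the parcel scale. Swing its loose end round, keeping its other end by the back stop and the carton flat on the platform, until it is square and snug in the corner of the two measuring stops: its long side flush along the back stop and its end touching the end stop. Then press the print key on the console fully down, let it spring back, and leave the carton square and everything else where it was.

Things in the scene. Friction and masses are not known exactly. Their poses are not given: they have to be found in the camera images.
- scale: Low parcel scale, fixed to the table (place and yaw differ between runs). Origin: on the table under the middle of its platform; at yaw 0 x points away from the robot (to the scale's back), y to the left, z up. Bare steel platform 300 mm (x) by 350 mm (y), top at z = 50 mm. Two upright aluminium measuring stops stand on it, along its back and left edges.
- stop_corner (a point): Inner corner of the two stops at platform level: x = +130, y = +150, z = +50 mm in the scale's frame. The end stop runs from here along the platform's left edge: inner face at y = +150 mm, from x = -108 to +142 mm, 12 mm thick, 30 mm high above the platform.
- back_stop (a point): Top edge of the back stop's inner face, at x = +130, y = 0, z = +80 mm in the scale's frame. The back stop runs along the platform's back edge from y = -175 to +162 mm, 12 mm thick, 30 mm high above the platform, with black graduations on top.
- console (a point): Middle of the top of the scale's console, a low grey and black box joined to the scale's right side: x = +30, y = -240, z = +54 mm in the scale's frame, 200 mm (x) by 105 mm (y).
- carton: Closed brown carton, loose, 0.4 to 0.85 kg, on the platform. It fills x -88..0, y -230..0, z 0..50 mm of its frame; contents heavy at the y = 0 end (centre of mass at y = -56). Origin: the lower corner that belongs at stop_corner, axes then parallel to the scale's. It starts 29 to 52 deg clockwise of that (from above), this corner 4 to 18 mm from the back stop, 75 to 97 from the end stop.
- carton_loose (a point): Lower corner of the carton's loose end (the end that points to the robot's side at the start), on the side that belongs along the back stop: 230 mm from the carton's origin along its -y.
- print_key_top (a point): Centre of the top of the print key: the one raised round white key, 30 mm across, in a black housing on top of the console at its robot-side end (the flat small keys near it do nothing). In the scale frame x = -25, y = -240, z = +74 mm; the housing is 46 mm across, its top at z = 64 mm. Pressed straight down.
- print_key (a joint): Print key travel in m: 0 = up, 0.006 = fully down, sprung, about 5 N to push it down.
- tape_roll: Bystander: roll of brown tape lying flat on the table left of the platform, 104 mm across, 48 mm high. Origin: centre of its underside.
- marker: Bystander: marker pen 135 mm long, 18 mm thick, lying on the table at the robot-side end of the console. Origin: near its middle, on the table.
- cutter: Bystander: grey box cutter, 145 mm long, 30 mm wide, 20 mm high, lying to the right of the console. Origin: its underside, near the middle.
- small_carton: Bystander: small closed carton 115 by 85 by 65 mm high, left of the end stop. Origin: centre of its underside.
- label_roll: Bystander: roll of white labels, 90 mm across, 60 mm high, left of the scale. Origin: centre of its underside.
- cleaner: Bystander: white bottle 60 mm across, 150 mm high, left of the scale. Origin: centre of its underside.
Things that resemble listed ones, but are neither listed nor needed, are in the scene too. What is shaped like the carton but blue or red is not meant.

How it is judged:
On the way, in this order (a step that is already met when the one before it is completed fails the run):
1. the carton lies flat and square in the corner of the stops (x of each of carton, carton_loose in the frame of scale above 0.124 m and y of carton in the frame of scale above 0.144 m and angle between carton's own z axis and vertical below 0.05 rad), for 0.2 s.
2. with the carton still square, the print key is pressed fully down (value of joint print_key above 0.0048 m and x of each of carton, carton_loose in the frame of scale above 0.124 m and y of carton in the frame of scale above 0.144 m), for 0.05 s.
At the end, for the whole second after the job is handed in: The carton lies flat and still on the platform with both ends of its long side within 6 mm of the back stop and its end within 6 mm of the end stop, and the print key, pressed after that, is up again (all of step 1 and linear speed of carton below 0.01 m/s and value of joint print_key below 0.0015 m); the robot touches nothing.
It fails at once if the carton's other end (its origin corner) is taken more than 60 mm away from the back stop (x of carton in the frame of scale below 0.07 m).
It fails at once if the carton is tipped or lifted (angle between carton's own z axis and vertical above 0.2 rad or z of carton in the frame of scale above 0.068 m).
It fails at once if the print key is pressed before the carton is square (value of joint print_key above 0.004 m and (x of any of carton, carton_loose in the frame of scale below 0.123 m or y of carton in the frame of scale below 0.143 m)).
It fails at once if a bystander is moved more than 30 mm (distance of any of tape_roll, marker, cutter, small_carton, label_roll, cleaner from where it was at the start of the episode above 0.03 m).
It also fails if it takes over 64 s, if anything falls off the work surface, if the arm or the gripper's body presses on something with over 40 N, if the wrist force passes 120 N, or if a joint passes its speed limit or range.

## Working session

There is one attempt and no reset: what is moved stays moved. The work goes in short steps, Python scripts to look and compute and a tool call to move; the robot and the scene stay as the last step left them, time stands still between calls to the robot, and variables do not carry over. Pictures are saved under pics/ and viewed, and the job is handed in when it is done.

Besides the shell and the picture viewer there is one more tool, called after "Emit:" by a JSON object that holds its "fn" and its "kwargs", one argument or row to a line. carry_out: Moves the arm, as the interface text tells. Its arguments: {"type":"object","properties":{"steps":{"type":"array"},"claw":{"type":"number"}},"required":["steps"]}

```bash
mkdir -p pics; ls
cat > h.py <<'E'
import numpy as np, cv2
from bench import telemetry, grab_frame, env
def grab(name,tag):
    f=grab_frame(name)
    cv2.imwrite(f'pics/{tag}.png',f['pixels'][:,:,::-1]); np.savez(f'{tag}.npz',**{k:np.array(v) for k,v in f.items()})
    return f
def ray(f,u,v):
    x=(u-f['cx'])/f['fx'];y=(v-f['cy'])/f['fy'];r0=np.hypot(x,y);r=r0
    for _ in range(20): r=r0/(1+f['k1']*r*r)
    s=r/r0 if r0>0 else 1
    return np.array([x*s,y*s,1.])
def at_depth(f,u,v):
    z=float(f['z_map'][int(round(v)),int(round(u))]); p=ray(f,u,v)*z
    T=f['cam_to_world']; return T[:3,:3]@p+T[:3,3]
def at_z(f,u,v,h):
    T=f['cam_to_world']; d=T[:3,:3]@ray(f,u,v); o=T[:3,3]
    return o+d*(h-o[2])/d[2]
def proj(f,P):
    T=f['cam_to_world']; c=T[:3,:3].T@(np.array(P)-T[:3,3]); a=c[:2]/c[2]
    a=a*(1+f['k1']*(a@a)); return np.array([a[0]*f['fx']+f['cx'],a[1]*f['fy']+f['cy']])
def load(tag):
    return dict(np.load(tag+'.npz'))
E
python3 - <<'E'
from h import *
for n in('scene','top'):
    f=grab(n,n+'0'); print(f['fx'],f['k1'],f['cam_to_world'])
print(telemetry.get_obs())
E
```

```text
pics
534.5629006780744 -0.05833841728257287 [[ 0.54901645  0.62495457 -0.55498894  1.10498709]
 [ 0.83577791 -0.41645209  0.35783088 -0.40710902]
 [-0.00749826 -0.66030254 -0.75096227  0.90919154]
 [ 0.          0.          0.          1.        ]]
531.2096229414925 -0.00670697391202684 [[ 0.01536351 -0.9852688   0.1703213   0.27240787]
 [-0.99984844 -0.01374338  0.01068723 -0.01009129]
 [-0.00818901 -0.17045968 -0.98533062  1.22086523]
 [ 0.          0.          0.          1.        ]]
{'time_s': 0.1, 'q': array([ 1.06691589e+00,  1.59045618e-01,  1.59810247e+00,  1.47684527e-05,
        1.38618509e+00, -2.10090870e-01]), 'qvel': array([-0.00231625, -0.00418796, -0.00255408, -0.00218728, -0.00150706,
        0.00098466]), 'joint_efforts': array([-2.63930087e-04, -3.96998763e+01, -3.32336104e+01, -4.04923549e-04,
        4.25617633e-03,  3.01170182e-06]), 'ee_pos': array([0.16640324, 0.55014248, 0.40378353]), 'orientation': array([ 8.02989143e-01,  5.95993020e-01, -7.94626977e-04,  3.54928329e-04]), 'force': array([ 0.21420671,  0.11877267, -0.00836442]), 'moment': array([0.02574558, 0.01032063, 0.01698832]), 'finger_gap': 0.0853881384367269}
```

View pics/scene0.png

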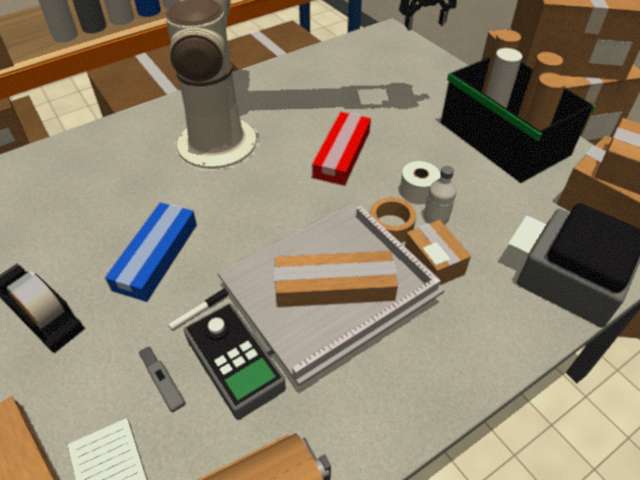

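View pics/top0.png

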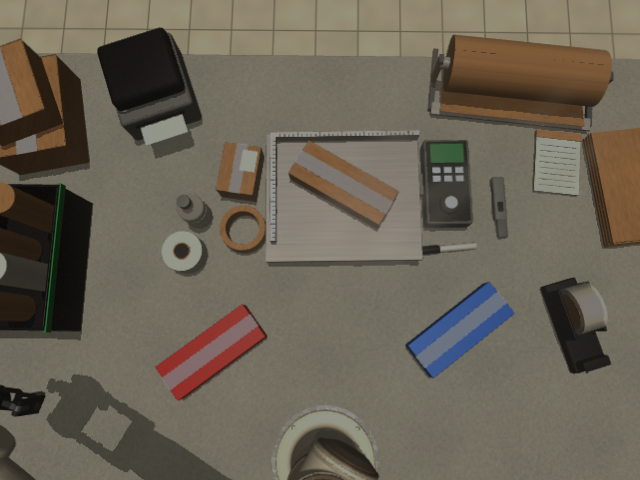

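Run:
```python
import cv2
a=cv2.imread('pics/top0.png')[120:275,255:485]
cv2.imwrite('pics/c1.png',cv2.resize(a,None,fx=3.4,fy=3.4,interpolation=cv2.INTER_CUBIC))
```

```text
(no output)
```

View pics/c1.png

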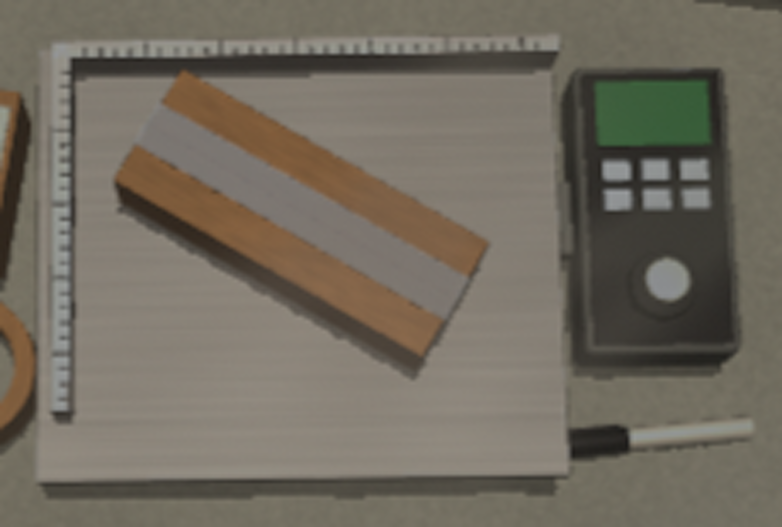

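Run:
```python
from h import *
f=load('top0')
pts={'key':(668,279,.074),'cor':(183,71,.1),'cloose':(488,242,.1),'c3':(418,358,.1),'c4':(116,178,.1),'pl_fl':(40,482,.05),'pl_fr':(568,473,.05),'stop_in':(70,57,.08),'stop_R':(558,51,.08),'endstop_bot':(71,412,.08)}
W={}
for k,(a,b,h) in pts.items():
    u=255+(a+.5)/3.4-.5; v=120+(b+.5)/3.4-.5
    W[k]=at_z(f,u,v,h); print(k,W[k].round(4),at_depth(f,u,v).round(4))
# fit scale pose
S={'key':(-.025,-.24),'pl_fl':(-.15,.175),'pl_fr':(-.15,-.175),'stop_in':(.13,.15),'stop_R':(.13,-.175),'endstop_bot':(-.108,.15)}
def fit(S,W):
    A=np.array([S[k] for k in S]);B=np.array([W[k][:2] for k in S])
    a=A-A.mean(0);b=B-B.mean(0)
    th=np.arctan2((a[:,0]*b[:,1]-a[:,1]*b[:,0]).sum(),(a*b).sum())
    R=np.array([[np.cos(th),-np.sin(th)],[np.sin(th),np.cos(th)]]);t=B.mean(0)-R@A.mean(0)
    print(np.degrees(th),t,(B-(A@R.T+t)).round(4)); return th,t,R
th,t,R=fit(S,W)
C={'cor':(0,0),'cloose':(0,-.23),'c3':(-.088,-.23),'c4':(-.088,0)}
tc,tt,Rc=fit(C,W)
print('carton in scale',R.T@(tt-t),np.degrees(tc-th), 'loose',R.T@(tt+Rc@[0,-.23]-t))
np.savez('pose.npz',th=th,t=t,tc=tc,tt=tt)
for n in ('top0','scene0'):
    f=load(n);
    for xy,h in [((.13,.15),.08),((.13,-.175),.08),((-.15,-.175),.05),((-.025,-.24),.074)]:
        print(n,proj(f,np.r_[R@xy+t,h]).round(1))
    for p in C.values(): print(' carton',proj(f,np.r_[Rc@p+tt,.1]).round(1))
```

```text
key [ 0.5634 -0.2714  0.074 ] [ 0.5627 -0.2709  0.0764]
cor [0.6919 0.0465 0.1   ] [0.693  0.0466 0.0972]
cloose [ 0.5796 -0.1511  0.1   ] [ 0.5939 -0.1577  0.0476]
c3 [ 0.5032 -0.1063  0.1   ] [ 0.5048 -0.107   0.0923]
c4 [0.619  0.0882 0.1   ] [0.6177 0.0878 0.1041]
pl_fl [0.4273 0.1366 0.05  ] [0.4272 0.1365 0.051 ]
pl_fr [ 0.4382 -0.2085  0.05  ] [ 0.4449 -0.2166  0.0023]
stop_in [0.7083 0.1228 0.08  ] [0.7076 0.1226 0.0817]
stop_R [ 0.7165 -0.201   0.08  ] [ 0.747  -0.2142  0.0016]
endstop_bot [0.4689 0.1145 0.08  ] [0.4735 0.1174 0.0535]
1.737475269164267 [ 0.58199859 -0.03113989] [[-0.0009  0.0004]
 [ 0.0006 -0.0026]
 [ 0.0008  0.0021]
 [ 0.0009  0.0001]
 [-0.0008  0.0011]
 [-0.0006 -0.001 ]]
-30.181684107066406 [0.69427726 0.04659888] [[-0.0023 -0.0001]
 [ 0.0009  0.0011]
 [ 0.0006  0.0017]
 [ 0.0008 -0.0027]]
carton in scale [0.1145841  0.07429874] -31.91915937623067 loose [-0.00702201 -0.1209241 ]
top0 [275.3 136.8]
top0 [419.2 134.3]
top0 [422.7 259.1]
top0 [451.3 201.3]
 carton [308.4 139.5]
 carton [398.7 191.2]
 carton [378.4 225.2]
 carton [287.5 172.3]
scene0 [431.1 278.6]
scene0 [291.4 366.7]
scene0 [215.8 271.7]
scene0 [215.1 324. ]
 carton [397.4 285.6]
 carton [274.4 291.7]
 carton [274.  255.1]
 carton [390.4 249.7]
```

```bash
cat >> h.py <<'E'
def pose():
    p=np.load('pose.npz'); rot=lambda a:np.array([[np.cos(a),-np.sin(a)],[np.sin(a),np.cos(a)]])
    return float(p['th']),p['t'],rot(p['th']),float(p['tc']),p['tt'],rot(p['tc'])
def overlay(n,out,box,s,R,t,Rc,tt):
    f=load(n); im=f['pixels'][:,:,::-1].copy(); x0,y0,x1,y1=box
    im=cv2.resize(im[y0:y1,x0:x1],None,fx=s,fy=s,interpolation=cv2.INTER_CUBIC)
    q=lambda P:tuple(int(round(c)) for c in ((proj(f,P)-[x0,y0]+.5)*s-.5))
    def poly(pts,col): cv2.polylines(im,[np.array([q(p) for p in pts],np.int32)],True,col,1)
    C=[(0,0),(0,-.23),(-.088,-.23),(-.088,0)]
    for h,c in((.05,(255,0,0)),(.1,(0,0,255))): poly([np.r_[Rc@p+tt,h] for p in C],c)
    S=[(.13,.15),(.13,-.175),(-.15,-.175),(-.15,.175)]
    poly([np.r_[R@p+t,.08] for p in [(.13,.15),(.13,-.175)]],(0,255,0)); poly([np.r_[R@p+t,.08] for p in [(.13,.15),(-.108,.15)]],(0,255,0))
    poly([np.r_[R@p+t,.05] for p in [(-.15,-.175),(-.15,.175)]],(0,255,0))
    poly([np.r_[R@(np.array([-.025,-.24])+.015*np.array([np.cos(a),np.sin(a)]))+t,.074] for a in np.linspace(0,6.28,20)],(0,255,0))
    cv2.imwrite('pics/'+out+'.png',im)
E
python3 - <<'E'
from h import *
th,t,R,tc,tt,Rc=pose()
overlay('top0','o1',(255,120,485,275),3.4,R,t,Rc,tt)
overlay('scene0','o2',(180,190,460,390),2.8,R,t,Rc,tt)
E
```

```text
(no output)
```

View pics/o1.png

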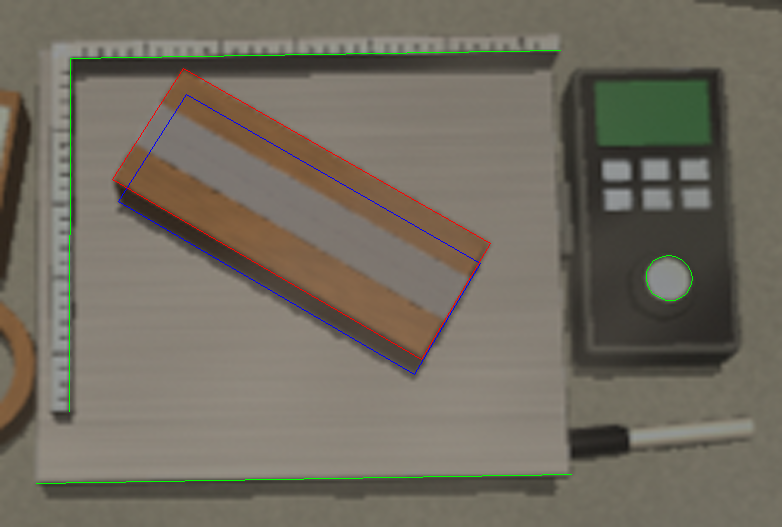

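View pics/o2.png

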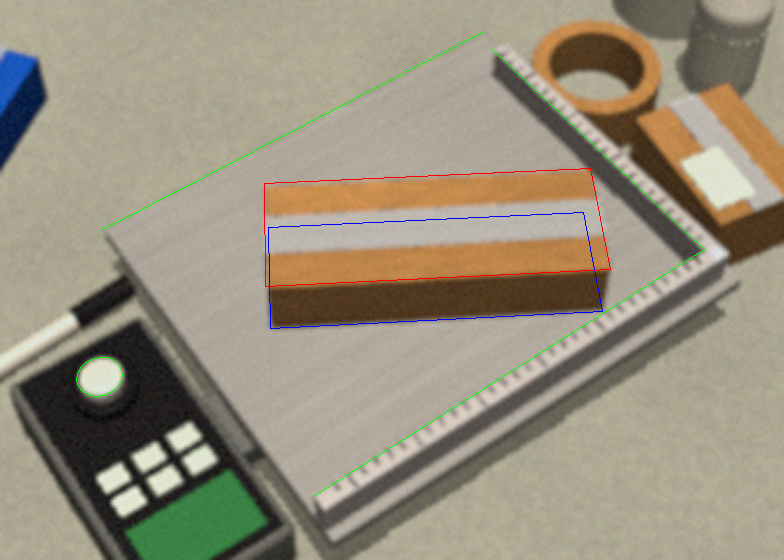

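```bash
cat >> h.py <<'E'
from scipy.spatial.transform import Rotation as Ro
def rows(targets,yaw=None):
    """targets: list of (scale x, scale y, tip z) ; prints tool-axis shifts (m)"""
    th,t,R,*_=pose(); o=telemetry.get_obs(); T=Ro.from_quat(o['orientation']).as_matrix()
    xa=np.degrees(np.arctan2(T[1,0],T[0,0])); tipoff=T[:,2]*.173
    tip=o['ee_pos']+tipoff; s=R.T@(tip[:2]-t)
    print('t',round(o['time_s'],2),'ee',o['ee_pos'].round(4),'tip in scale',s.round(4),'z',tip[2].round(4),'xang-scale',round(xa-np.degrees(th),2),'zaxis',T[:,2].round(4),'F',o['force'].round(2),'gap',round(o['finger_gap'],4))
    for x,y,z in targets:
        d=np.r_[R@np.array([x,y])+t,z]-tip
        print((x,y,z),'->',(T.T@d).round(4))
E
python3 - <<'E'
from h import *
th,t,R,tc,tt,Rc=pose()
piv=np.array([-.044,-.022]); cp=np.array([-.088,-.2])
o=R.T@(tt-t); psi0=tc-th; rot=lambda a:np.array([[np.cos(a),-np.sin(a)],[np.sin(a),np.cos(a)]])
P=o+rot(psi0)@piv
L=[]
for psi in np.linspace(psi0,0,9):
    n=rot(psi)@[1,0]; c=P+rot(psi)@(cp-piv); h=14.5e-3*abs(n[0])+11e-3*abs(n[1])
    # finger centre: corner/support
    L.append(c-n*h); print(np.degrees(psi).round(1),L[-1].round(4))
n=rot(psi0)@[1,0]
print('standoff',L[0]-.03*n)
st=L[0]-.03*n
rows([(st[0],st[1],.232),(st[0],st[1],.12),(st[0],st[1],.063)])
E
```

```text
-31.9 [-0.0812 -0.0394]
-27.9 [-0.0725 -0.0494]
-23.9 [-0.063  -0.0588]
-19.9 [-0.0528 -0.0675]
-16.0 [-0.042  -0.0755]
-12.0 [-0.0305 -0.0827]
-8.0 [-0.0184 -0.0891]
-4.0 [-0.0059 -0.0946]
0.0 [ 0.0071 -0.0991]
standoff [-0.10670125 -0.02348875]
t 0.1 ee [0.1664 0.5501 0.4038] tip in scale [-0.3979  0.5934] z 0.2308 xang-scale 71.43 zaxis [-9.0e-04 -1.5e-03 -1.0e+00] F [ 0.21  0.12 -0.01] gap 0.0854
(np.float64(-0.10670125420753358), np.float64(-0.023488747841884296), 0.232) -> [-0.492   0.4725 -0.0006]
(np.float64(-0.10670125420753358), np.float64(-0.023488747841884296), 0.12) -> [-0.4918  0.4726  0.1114]
(np.float64(-0.10670125420753358), np.float64(-0.023488747841884296), 0.063) -> [-0.4917  0.4726  0.1684]
```

Emit:
{"fn": "carry_out", "kwargs": {
  "claw": 0,
  "steps": [
    [-0.492, 0.473, 0, 0, 0, 71.4],
    [-0.492, 0.473, 0, 0, 0, 71.4],
    [-0.492, 0.473, 0, 0, 0, 71.4],
    [-0.492, 0.473, 0, 0, 0, 71.4],
    [-0.492, 0.473, 0, 0, 0, 71.4],
    [-0.492, 0.473, 0, 0, 0, 71.4],
    [-0.492, 0.473, 0, 0, 0, 71.4],
    [-0.492, 0.473, 0, 0, 0, 71.4],
    [-0.492, 0.473, 0, 0, 0, 71.4],
    [-0.492, 0.473, 0, 0, 0, 71.4],
    [-0.492, 0.473, 0, 0, 0, 71.4],
    [-0.492, 0.473, 0, 0, 0, 71.4],
    [-0.492, 0.473, 0, 0, 0, 71.4],
    [-0.492, 0.473, 0, 0, 0, 71.4],
    [-0.492, 0.473, 0, 0, 0, 71.4],
    [-0.492, 0.473, 0, 0, 0, 71.4],
    [-0.492, 0.473, 0.05, 0, 0, 71.4],
    [-0.492, 0.473, 0.1, 0, 0, 71.4],
    [-0.492, 0.473, 0.11, 0, 0, 71.4],
    [-0.492, 0.473, 0.11, 0, 0, 71.4]
  ]
}}

```text
time_s: 2.1
ee_pos: [0.4758, -0.0562, 0.2935]
orientation: [1.0, 0.016, -0.002, -0.001]
force: [0.3, 0.5, 0.0]
finger_gap: -0.0003
```

Run:
```python
from h import *
L=[(-.1067,-.0235,.064),(-.0812,-.0394,.064),(-.0725,-.0494,.064),(-.063,-.0588,.064),(-.0528,-.0675,.064),(-.042,-.0755,.064),(-.0305,-.0827,.064),(-.0184,-.0891,.064),(-.0059,-.0946,.064),(.0071,-.0991,.064)]
rows(L)
grab('top','top1')
```

```text
t 2.1 ee [ 0.4758 -0.0562  0.2935] tip in scale [-0.1076 -0.0215] z 0.1205 xang-scale 0.12 zaxis [-0.0041  0.0018 -1.    ] F [0.31 0.49 0.02] gap -0.0003
(-0.1067, -0.0235, 0.064) -> [0.0011 0.0021 0.0565]
(-0.0812, -0.0394, 0.064) -> [0.0266 0.018  0.0563]
(-0.0725, -0.0494, 0.064) -> [0.0353 0.0281 0.0563]
(-0.063, -0.0588, 0.064) -> [0.0448 0.0375 0.0562]
(-0.0528, -0.0675, 0.064) -> [0.0549 0.0462 0.0562]
(-0.042, -0.0755, 0.064) -> [0.0657 0.0542 0.0561]
(-0.0305, -0.0827, 0.064) -> [0.0772 0.0614 0.056 ]
(-0.0184, -0.0891, 0.064) -> [0.0893 0.0679 0.056 ]
(-0.0059, -0.0946, 0.064) -> [0.1018 0.0734 0.0559]
(0.0071, -0.0991, 0.064) -> [0.1148 0.0779 0.0559]
```

View pics/top1.png

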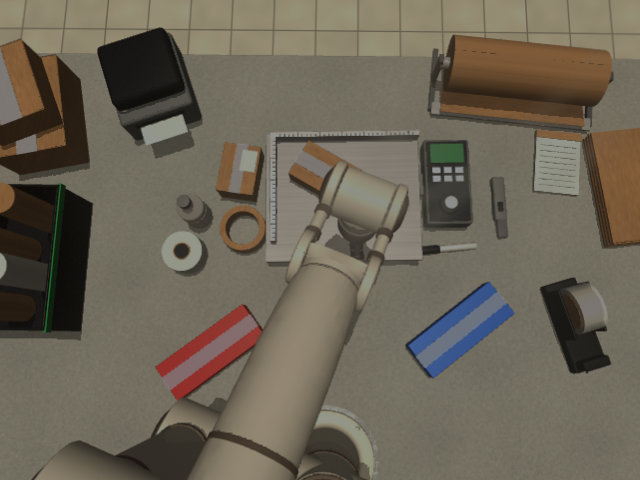

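Emit:
{"fn": "carry_out", "kwargs": {
  "steps": [
    [0, 0, 0.03, 0, 0, 0],
    [0.001, 0.002, 0.0565, 0, 0, 0],
    [0.001, 0.002, 0.0565, 0, 0, 0],
    [0.008, 0.006, 0.0565, 0, 0, 0],
    [0.015, 0.011, 0.0565, 0, 0, 0],
    [0.022, 0.015, 0.0565, 0, 0, 0],
    [0.027, 0.018, 0.0565, 0, 0, 0],
    [0.031, 0.023, 0.0563, 0, 0, 0],
    [0.0353, 0.028, 0.0563, 0, 0, 0],
    [0.04, 0.033, 0.0563, 0, 0, 0],
    [0.045, 0.0375, 0.0562, 0, 0, 0],
    [0.05, 0.042, 0.0562, 0, 0, 0],
    [0.055, 0.046, 0.0562, 0, 0, 0],
    [0.06, 0.05, 0.0562, 0, 0, 0],
    [0.0657, 0.054, 0.0561, 0, 0, 0]
  ]
}}

```text
time_s: 3.65
ee_pos: [0.5445, -0.1099, 0.2384]
orientation: [1.0, 0.015, -0.0, 0.0]
force: [-1.2, 0.9, -0.6]
finger_gap: -0.0
```

Run:
```python
from h import *
rows([(-.042,-.0755,.064)])
grab('scene','s2')
th,t,R,tc,tt,Rc=pose()
rot=lambda a:np.array([[np.cos(a),-np.sin(a)],[np.sin(a),np.cos(a)]])
piv=np.array([-.044,-.022]);psi0=tc-th;o=R.T@(tt-t);P=o+rot(psi0)@piv
psi=np.radians(-16);on=P-rot(psi)@piv
overlay('s2','o3',(180,190,460,390),2.8,R,t,R@rot(psi),R@on+t)
```

```text
t 3.65 ee [ 0.5445 -0.1099  0.2384] tip in scale [-0.0399 -0.0775] z 0.0654 xang-scale 0.02 zaxis [-2.e-04 -0.e+00 -1.e+00] F [-1.23  0.89 -0.59] gap -0.0
(-0.042, -0.0755, 0.064) -> [-0.0021 -0.002   0.0014]
```

View pics/o3.png

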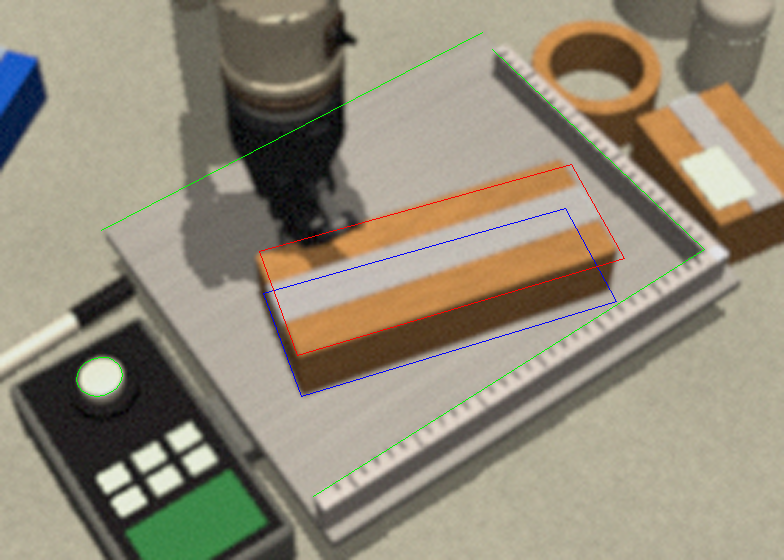

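Emit:
{"fn": "carry_out", "kwargs": {
  "steps": [
    [0.004, 0.003, 0, 0, 0, 0],
    [0.009, 0.006, 0, 0, 0, 0],
    [0.014, 0.009, 0, 0, 0, 0],
    [0.019, 0.011, 0, 0, 0, 0],
    [0.024, 0.013, 0, 0, 0, 0],
    [0.029, 0.015, 0, 0, 0, 0],
    [0.034, 0.017, 0, 0, 0, 0],
    [0.038, 0.019, 0, 0, 0, 0],
    [0.038, 0.019, 0, 0, 0, 0]
  ]
}}

```text
time_s: 4.6
ee_pos: [0.5833, -0.1276, 0.2387]
orientation: [1.0, 0.015, 0.001, 0.0]
force: [0.6, 0.3, 0.3]
finger_gap: -0.0004
```

Run:
```python
from h import *
rows([])
grab('scene','s3')
th,t,R,tc,tt,Rc=pose()
rot=lambda a:np.array([[np.cos(a),-np.sin(a)],[np.sin(a),np.cos(a)]])
psi=np.radians(-3);on=np.array([.11,.098])
overlay('s3','o4',(180,190,460,390),2.8,R,t,R@rot(psi),R@on+t)
```

```text
t 4.6 ee [ 0.5833 -0.1276  0.2387] tip in scale [-0.0014 -0.0965] z 0.0657 xang-scale 0.03 zaxis [ 1.1e-03 -4.0e-04 -1.0e+00] F [0.58 0.34 0.32] gap -0.0004
```

View pics/o4.png

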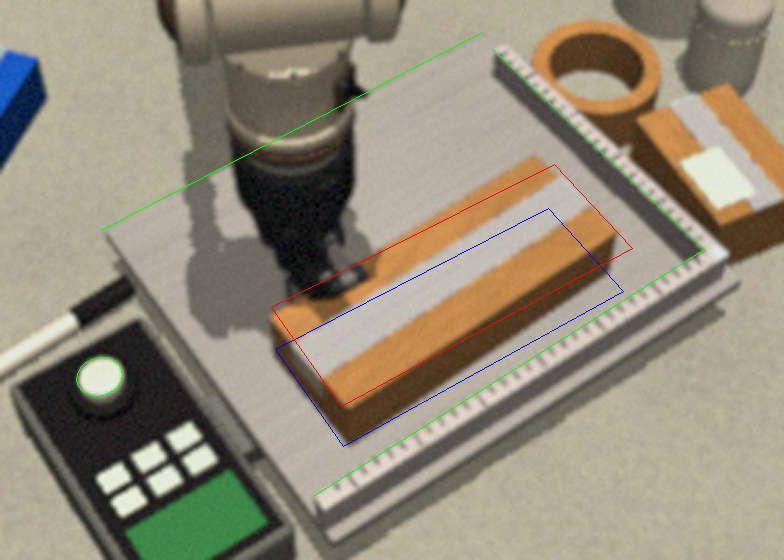

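```bash
cat >> h.py <<'E'
def fitc(tag,crop,x0,y0,s):
    """crop pixels of top corners: dict name->(a,b); returns carton pose in scale frame"""
    f=load(tag); th,t,R,*_=pose()
    C={'o':(0,0),'l':(0,-.23),'c3':(-.088,-.23),'c4':(-.088,0)}
    A=np.array([C[k] for k in crop]);B=np.array([R.T@(at_z(f,x0+(a+.5)/s-.5,y0+(b+.5)/s-.5,.1)[:2]-t) for a,b in crop.values()])
    a=A-A.mean(0);b=B-B.mean(0)
    p=np.arctan2((a[:,0]*b[:,1]-a[:,1]*b[:,0]).sum(),(a*b).sum()); Rr=np.array([[np.cos(p),-np.sin(p)],[np.sin(p),np.cos(p)]]); o=B.mean(0)-Rr@A.mean(0)
    print('yaw',np.degrees(p).round(2),'o',o.round(4),'loose',(o+Rr@[0,-.23]).round(4),'res',(B-(A@Rr.T+o)).round(4).tolist())
    return Rr,o
E
python3 - <<'E'
from h import *
fitc('s3',{'l':(343,408),'c3':(270,318),'o':(613,240),'c4':(537,156)},180,190,2.8)
E
```

```text
yaw 0.83 o [0.0983 0.097 ] loose [ 0.1016 -0.133 ] res [[-0.0017, 0.0015], [0.0031, 0.002], [-0.0006, -0.0051], [-0.0007, 0.0016]]
```

Emit:
{"fn": "carry_out", "kwargs": {
  "steps": [
    [-0.025, 0, 0, 0, 0, 0],
    [-0.025, 0, -0.035, 0, 0, 0],
    [-0.025, 0.03, -0.06, 0, 0, 0],
    [0.01, 0.06, -0.06, 0, 0, 0],
    [0.055, 0.083, -0.06, 0, 0, 0],
    [0.055, 0.083, -0.06, 0, 0, 0],
    [0.055, 0.083, -0.06, 0, 0, 0],
    [0.055, 0.083, -0.03, 0, 0, 0],
    [0.055, 0.083, 0, 0, 0, 0],
    [0.055, 0.083, 0, 0, 0, 0]
  ]
}}

```text
time_s: 5.65
ee_pos: [0.6374, -0.2067, 0.2341]
orientation: [1.0, 0.016, -0.004, -0.002]
force: [-1.5, 0.4, -0.8]
finger_gap: 0.0001
```

Run:
```python
from h import *
rows([(.054,-.142,.065),(.054,-.094,.065)])
grab('scene','s4')
th,t,R,tc,tt,Rc=pose()
overlay('s4','o5',(180,190,460,390),2.8,R,t,R,R@np.array([.0983,.097])+t)
```

```text
t 5.65 ee [ 0.6374 -0.2067  0.2341] tip in scale [ 0.0487 -0.1763] z 0.0611 xang-scale 0.06 zaxis [-0.0084  0.0046 -1.    ] F [-1.55  0.4  -0.83] gap 0.0001
(0.054, -0.142, 0.065) -> [ 0.0054 -0.0344 -0.0037]
(0.054, -0.094, 0.065) -> [ 0.0054 -0.0824 -0.0035]
```

View pics/o5.png

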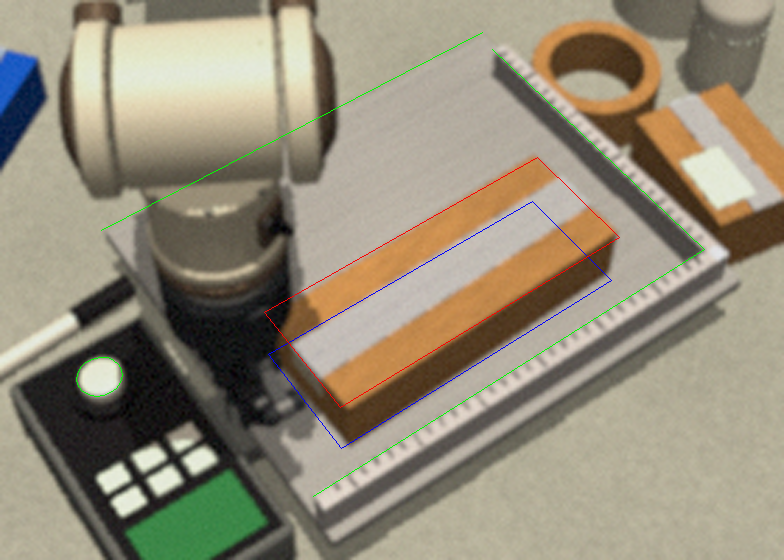

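Emit:
{"fn": "carry_out", "kwargs": {
  "steps": [
    [0, -0.015, 0, 0, 0, 0],
    [0, -0.028, 0, 0, 0, 0],
    [0, -0.034, 0, 0, 0, 0],
    [0, -0.04, 0, 0, 0, 0],
    [0, -0.046, 0, 0, 0, 0],
    [0, -0.052, 0, 0, 0, 0],
    [0, -0.058, 0, 0, 0, 0],
    [0, -0.064, 0, 0, 0, 0],
    [0, -0.07, 0, 0, 0, 0],
    [0, -0.075, 0, 0, 0, 0],
    [0, -0.079, 0, 0, 0, 0],
    [0, -0.082, 0, 0, 0, 0],
    [0, -0.082, 0, 0, 0, 0]
  ]
}}

```text
time_s: 7.0
ee_pos: [0.6384, -0.1273, 0.2406]
orientation: [1.0, 0.016, 0.002, 0.002]
force: [0.1, -4.5, 3.1]
finger_gap: 0.0
```

Run:
```python
from h import *
rows([])
grab('scene','s5')
th,t,R,tc,tt,Rc=pose()
overlay('s5','o6',(180,190,460,390),2.8,R,t,R,R@np.array([.0983,.147])+t)
```

```text
t 7.0 ee [ 0.6384 -0.1273  0.2406] tip in scale [ 0.054  -0.0985] z 0.0676 xang-scale 0.05 zaxis [ 0.0034 -0.0036 -1.    ] F [ 0.07 -4.55  3.11] gap 0.0
```

View pics/o6.png

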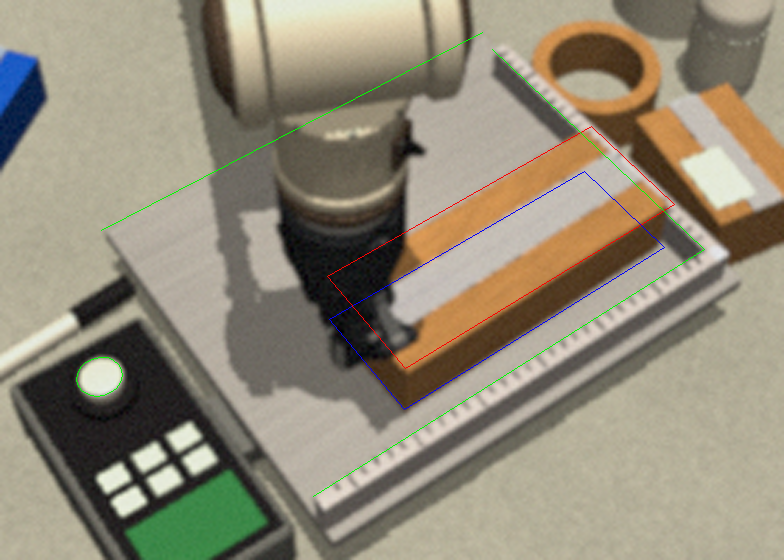

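Emit:
{"fn": "carry_out", "kwargs": {
  "steps": [
    [0, 0.02, 0, 0, 0, 0],
    [0, 0.025, -0.035, 0, 0, 0],
    [-0.02, 0.025, -0.065, 0, 0, 0],
    [-0.06, 0, -0.065, 0, 0, 0],
    [-0.089, -0.04, -0.065, 0, 0, 0],
    [-0.089, -0.085, -0.065, 0, 0, 0],
    [-0.089, -0.13, -0.065, 0, 0, 0],
    [-0.089, -0.175, -0.065, 0, 0, 0],
    [-0.089, -0.18, -0.065, 0, 0, 0],
    [-0.089, -0.18, -0.03, 0, 0, 0],
    [-0.089, -0.18, 0, 0, 0, 0],
    [-0.089, -0.18, 0, 0, 0, 0],
    [-0.089, -0.18, 0, 0, 0, 0]
  ]
}}

```text
time_s: 8.35
ee_pos: [0.5433, 0.0497, 0.2387]
orientation: [1.0, 0.015, -0.001, -0.0]
force: [0.8, 0.4, 1.1]
finger_gap: 0.0
```

Run:
```python
from h import *
rows([(.0275,.083,.065)])
grab('scene','s6')
th,t,R,tc,tt,Rc=pose()
overlay('s6','o7',(180,190,460,390),2.8,R,t,R,R@np.array([.10,.143])+t)
```

```text
t 8.35 ee [0.5433 0.0497 0.2387] tip in scale [-0.0364  0.082 ] z 0.0657 xang-scale -0.02 zaxis [-1.2e-03  2.0e-04 -1.0e+00] F [0.76 0.39 1.1 ] gap 0.0
(0.0275, 0.083, 0.065) -> [ 0.0639 -0.001   0.0006]
```

View pics/o7.png

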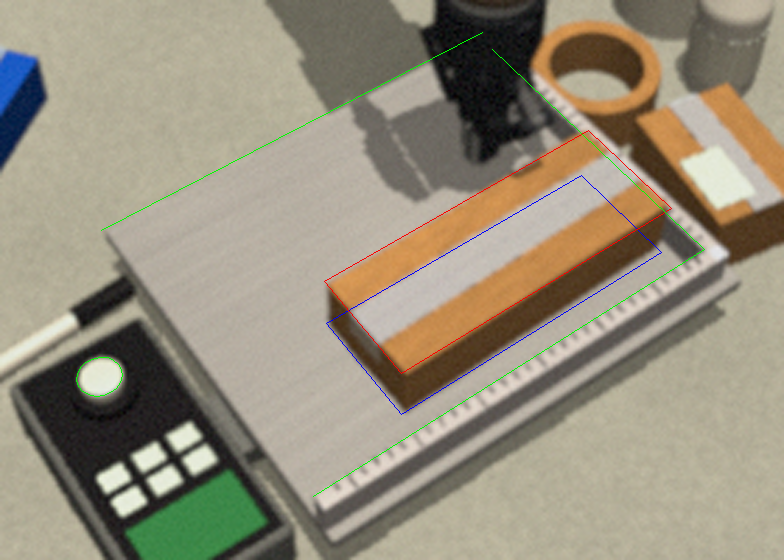

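Emit:
{"fn": "carry_out", "kwargs": {
  "steps": [
    [0.015, 0, 0, 0, 0, 0],
    [0.027, 0, 0, 0, 0, 0],
    [0.034, 0, 0, 0, 0, 0],
    [0.04, 0, 0, 0, 0, 0],
    [0.045, 0, 0, 0, 0, 0],
    [0.05, 0, 0, 0, 0, 0],
    [0.054, 0, 0, 0, 0, 0],
    [0.058, 0, 0, 0, 0, 0],
    [0.061, 0, 0, 0, 0, 0],
    [0.064, 0, 0, 0, 0, 0],
    [0.066, 0, 0, 0, 0, 0],
    [0.066, 0, 0, 0, 0, 0]
  ]
}}

```text
time_s: 9.6
ee_pos: [0.6073, 0.0526, 0.2404]
orientation: [1.0, 0.016, -0.005, -0.0]
force: [-20.5, -0.5, 16.3]
finger_gap: 0.0002
```

Run:
```python
from h import *
rows([(.0275,.083,.065)])
grab('scene','s7')
th,t,R,tc,tt,Rc=pose()
overlay('s7','o8',(180,190,460,390),2.8,R,t,R,R@np.array([.13,.15])+t)
```

```text
t 9.6 ee [0.6073 0.0526 0.2404] tip in scale [0.0261 0.0829] z 0.0674 xang-scale 0.06 zaxis [-9.9e-03 -1.0e-04 -1.0e+00] F [-20.55  -0.47  16.27] gap 0.0002
(0.0275, 0.083, 0.065) -> [ 0.0014 -0.0001  0.0024]
```

View pics/o8.png

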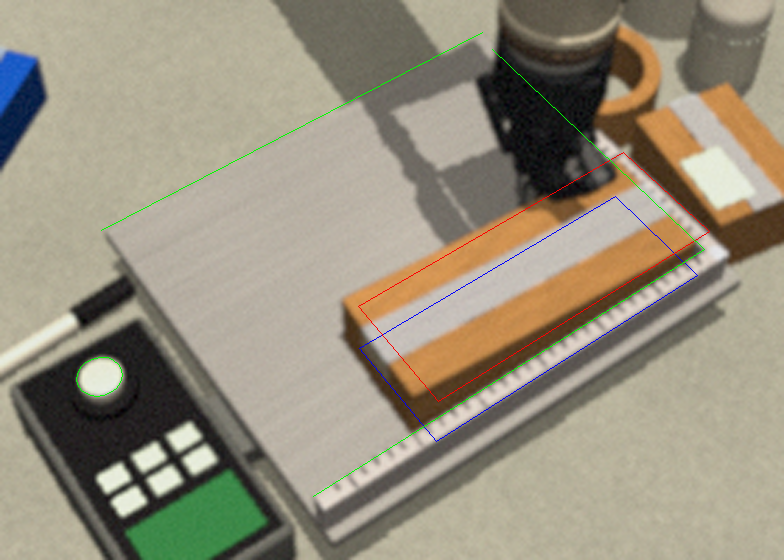

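Emit:
{"fn": "carry_out", "kwargs": {
  "steps": [
    [-0.01, 0, 0, 0, 0, 0],
    [-0.03, 0, 0, 0, 0, 0],
    [-0.03, 0, -0.04, 0, 0, 0],
    [-0.03, 0.04, -0.065, 0, 0, 0],
    [-0.03, 0.08, -0.065, 0, 0, 0],
    [0, 0.125, -0.065, 0, 0, 0],
    [0.035, 0.16, -0.065, 0, 0, 0],
    [0.055, 0.205, -0.065, 0, 0, 0],
    [0.055, 0.215, -0.065, 0, 0, 0],
    [0.055, 0.215, -0.065, 0, 0, 0],
    [0.055, 0.215, -0.03, 0, 0, 0],
    [0.055, 0.215, 0, 0, 0, 0],
    [0.055, 0.215, 0, 0, 0, 0],
    [0.055, 0.215, 0, 0, 0, 0]
  ]
}}

```text
time_s: 11.05
ee_pos: [0.6706, -0.1594, 0.2393]
orientation: [1.0, 0.016, -0.0, -0.0]
force: [-0.3, -0.3, 0.9]
finger_gap: 0.0002
```

Run:
```python
from h import *
rows([(.083,-.091,.065)])
grab('scene','s8')
th,t,R,tc,tt,Rc=pose()
overlay('s8','o9',(180,190,460,390),2.8,R,t,R,R@np.array([.13,.15])+t)
f=load('s8');cv2.imwrite('pics/c9.png',cv2.resize(f['pixels'][220:360,280:460,::-1],None,fx=4.3,fy=4.3,interpolation=cv2.INTER_CUBIC))
```

```text
t 11.05 ee [ 0.6706 -0.1594  0.2393] tip in scale [ 0.0845 -0.1308] z 0.0663 xang-scale 0.1 zaxis [-5.e-04  5.e-04 -1.e+00] F [-0.29 -0.32  0.89] gap 0.0002
(0.083, -0.091, 0.065) -> [-0.0015 -0.0398  0.0014]
```

View pics/o9.png

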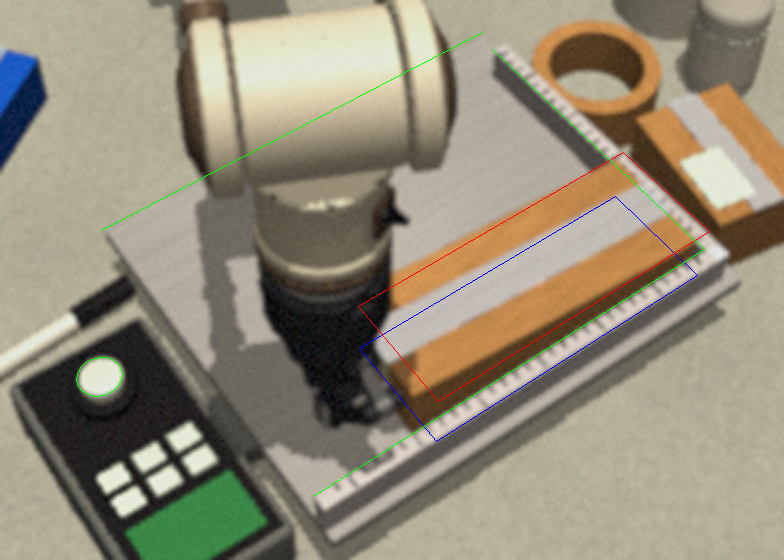

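View pics/c9.png

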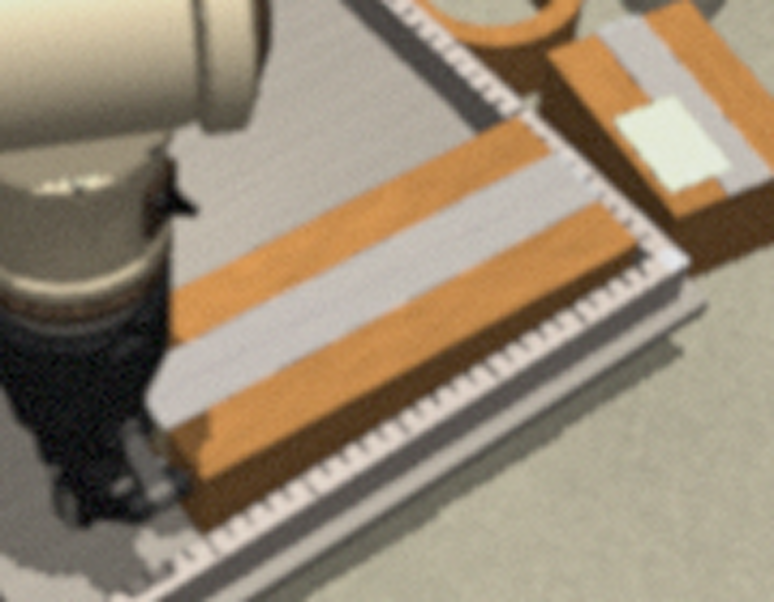

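Emit:
{"fn": "carry_out", "kwargs": {
  "steps": [
    [0, -0.012, 0, 0, 0, 0],
    [0, -0.02, 0, 0, 0, 0],
    [0, -0.025, 0, 0, 0, 0],
    [0, -0.029, 0, 0, 0, 0],
    [0, -0.032, 0, 0, 0, 0],
    [0, -0.035, 0, 0, 0, 0],
    [0, -0.038, 0, 0, 0, 0],
    [0, -0.04, 0, 0, 0, 0],
    [0, -0.041, 0, 0, 0, 0],
    [0, -0.041, 0, 0, 0, 0]
  ]
}}

```text
time_s: 12.1
ee_pos: [0.67, -0.122, 0.2395]
orientation: [1.0, 0.015, 0.001, 0.003]
force: [1.5, -9.5, -0.9]
finger_gap: -0.0002
```

Run:
```python
from h import *
rows([(.083,-.091,.065)])
grab('scene','s9')
th,t,R,tc,tt,Rc=pose()
overlay('s9','o10',(180,190,460,390),2.8,R,t,R,R@np.array([.13,.15])+t)
```

```text
t 12.1 ee [ 0.67   -0.122   0.2395] tip in scale [ 0.0857 -0.0944] z 0.0665 xang-scale -0.02 zaxis [ 0.003  -0.0053 -1.    ] F [ 1.47 -9.53 -0.95] gap -0.0002
(0.083, -0.091, 0.065) -> [-0.0027 -0.0034  0.0015]
```

View pics/o10.png

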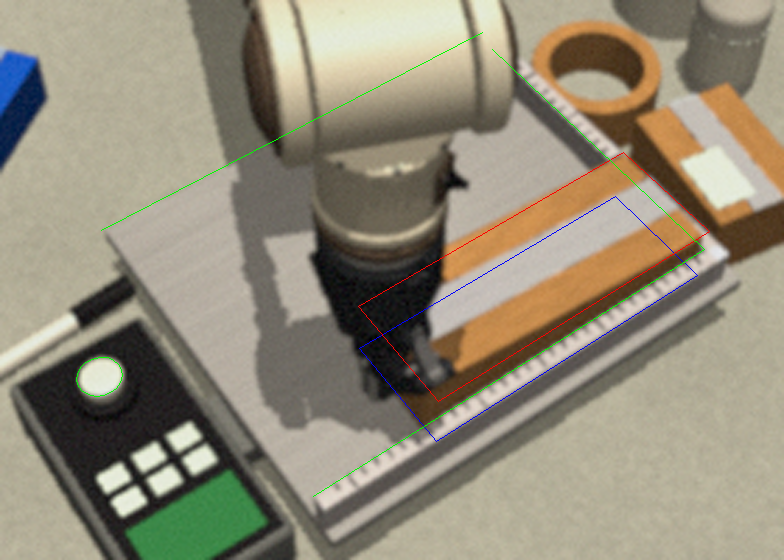

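Emit:
{"fn": "carry_out", "kwargs": {
  "steps": [
    [0, 0.02, 0, 0, 0, 0],
    [0, 0.025, -0.035, 0, 0, 0],
    [-0.03, 0.025, -0.065, 0, 0, 0],
    [-0.07, 0.005, -0.065, 0, 0, 0],
    [-0.105, -0.03, -0.065, 0, 0, 0],
    [-0.11, -0.06, -0.065, 0, 0, 0],
    [-0.11, -0.06, -0.065, 0, 0, 0],
    [-0.11, -0.06, -0.03, 0, 0, 0],
    [-0.11, -0.06, 0, 0, 0, 0],
    [-0.11, -0.06, 0, 0, 0, 0],
    [-0.11, -0.06, 0, 0, 0, 0]
  ]
}}

```text
time_s: 13.25
ee_pos: [0.5581, -0.064, 0.2388]
orientation: [1.0, 0.015, -0.0, -0.0]
force: [0.5, -0.7, 0.0]
finger_gap: -0.0001
```

Run:
```python
from h import *
rows([(.0275,-.03,.065)])
grab('scene','s10')
th,t,R,tc,tt,Rc=pose()
overlay('s10','o11',(180,190,460,390),2.8,R,t,R,R@np.array([.13,.15])+t)
```

```text
t 13.25 ee [ 0.5581 -0.064   0.2388] tip in scale [-0.025 -0.032] z 0.0658 xang-scale -0.01 zaxis [-6.e-04  3.e-04 -1.e+00] F [ 0.48 -0.73  0.01] gap -0.0001
(0.0275, -0.03, 0.065) -> [ 0.0525 -0.002   0.0008]
```

View pics/o11.png

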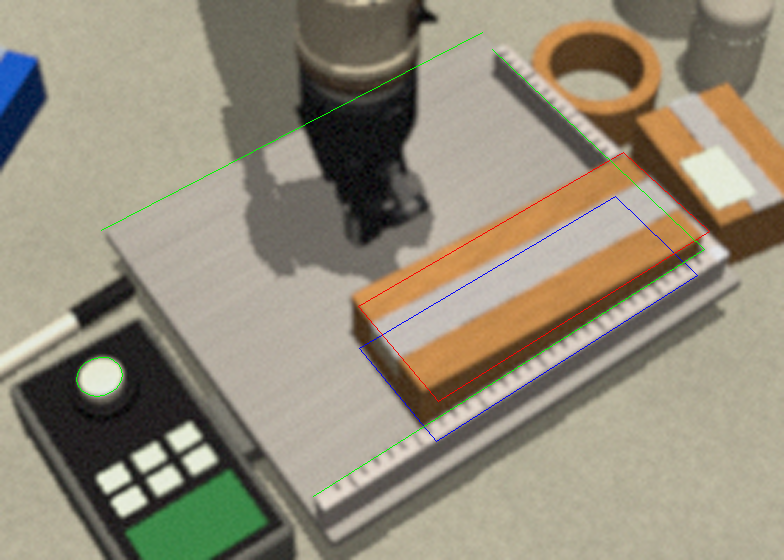

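Yaw is slightly clockwise still; the loose end stands off about 8 mm. Push it in.

Emit:
{"fn": "carry_out", "kwargs": {
  "steps": [
    [0.015, -0.002, 0, 0, 0, 0],
    [0.025, -0.002, 0, 0, 0, 0],
    [0.032, -0.002, 0, 0, 0, 0],
    [0.038, -0.002, 0, 0, 0, 0],
    [0.043, -0.002, 0, 0, 0, 0],
    [0.047, -0.002, 0, 0, 0, 0],
    [0.05, -0.002, 0, 0, 0, 0],
    [0.053, -0.002, 0, 0, 0, 0],
    [0.055, -0.002, 0, 0, 0, 0],
    [0.056, -0.002, 0, 0, 0, 0],
    [0.056, -0.002, 0, 0, 0, 0]
  ]
}}

```text
time_s: 14.4
ee_pos: [0.6124, -0.0595, 0.2384]
orientation: [1.0, 0.016, -0.003, -0.0]
force: [-12.1, -3.3, 7.7]
finger_gap: -0.0002
```

Run:
```python
from h import *
rows([])
grab('scene','s11')
th,t,R,tc,tt,Rc=pose()
overlay('s11','o12',(180,190,460,390),2.8,R,t,R,R@np.array([.13,.15])+t)
```

```text
t 14.4 ee [ 0.6124 -0.0595  0.2384] tip in scale [ 0.0285 -0.0293] z 0.0654 xang-scale 0.05 zaxis [-6.e-03 -1.e-04 -1.e+00] F [-12.14  -3.25   7.67] gap -0.0002
```

View pics/o12.png

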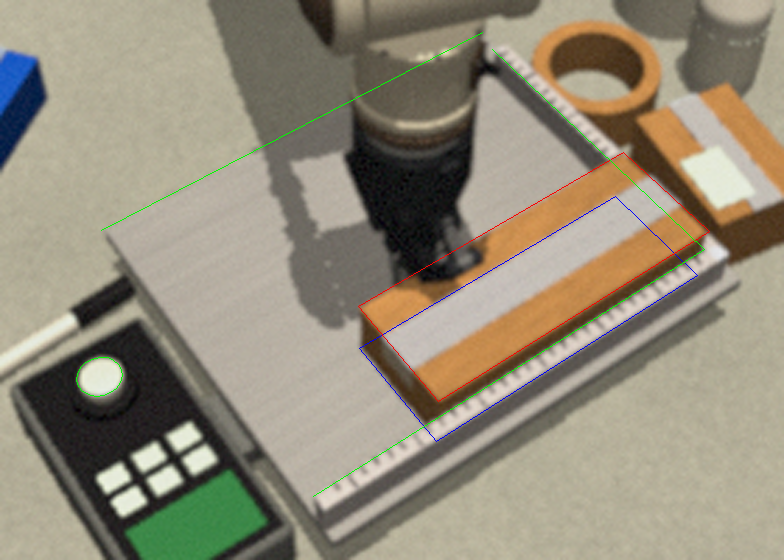

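Emit:
{"fn": "carry_out", "kwargs": {
  "steps": [
    [-0.01, 0, 0, 0, 0, 0],
    [-0.03, 0, 0, 0, 0, 0],
    [-0.03, 0.01, -0.04, 0, 0, 0],
    [-0.03, 0.05, -0.065, 0, 0, 0],
    [0.0, 0.085, -0.065, 0, 0, 0],
    [0.045, 0.095, -0.065, 0, 0, 0],
    [0.055, 0.095, -0.065, 0, 0, 0],
    [0.055, 0.095, -0.065, 0, 0, 0],
    [0.055, 0.095, -0.03, 0, 0, 0],
    [0.055, 0.095, 0, 0, 0, 0],
    [0.055, 0.095, 0, 0, 0, 0],
    [0.055, 0.085, 0, 0, 0, 0],
    [0.055, 0.077, 0, 0, 0, 0],
    [0.055, 0.071, 0, 0, 0, 0],
    [0.055, 0.066, 0, 0, 0, 0],
    [0.055, 0.062, 0, 0, 0, 0],
    [0.055, 0.059, 0, 0, 0, 0],
    [0.055, 0.057, 0, 0, 0, 0],
    [0.055, 0.057, 0, 0, 0, 0]
  ]
}}

```text
time_s: 16.35
ee_pos: [0.6706, -0.1189, 0.2403]
orientation: [1.0, 0.015, 0.001, 0.005]
force: [-1.3, -15.6, 0.4]
finger_gap: -0.0003
```

Run:
```python
from h import *
rows([(.083,-.091,.065)])
```

```text
t 16.35 ee [ 0.6706 -0.1189  0.2403] tip in scale [ 0.0863 -0.0921] z 0.0673 xang-scale -0.01 zaxis [ 0.0024 -0.01   -0.9999] F [ -1.26 -15.64   0.4 ] gap -0.0003
(0.083, -0.091, 0.065) -> [-0.0033 -0.0011  0.0023]
```

Emit:
{"fn": "carry_out", "kwargs": {
  "steps": [
    [0, 0.01, 0, 0, 0, 0],
    [0, 0.025, 0, 0, 0, 0],
    [0, 0.03, -0.04, 0, 0, 0],
    [0, 0.06, -0.06, 0, 0, 0],
    [-0.04, 0.1, -0.06, 0, 0, 0],
    [-0.08, 0.13, -0.06, 0, 0, 0],
    [-0.11, 0.153, -0.06, 0, 0, 0],
    [-0.11, 0.153, -0.06, 0, 0, 0],
    [-0.11, 0.153, -0.06, 0, 0, 0],
    [-0.11, 0.153, -0.06, 0, 0, 0]
  ]
}}

```text
time_s: 17.35
ee_pos: [0.5657, -0.2706, 0.2988]
orientation: [1.0, 0.016, 0.0, -0.0]
force: [-0.2, -0.8, -0.8]
finger_gap: 0.0001
```

Run:
```python
from h import *
rows([(-.025,-.24,.1),(-.025,-.24,.074),(-.025,-.24,.068)])
grab('scene','s12');grab('top','t12')
th,t,R,tc,tt,Rc=pose()
overlay('s12','o13',(180,190,460,390),2.8,R,t,R,R@np.array([.13,.15])+t)
overlay('t12','o14',(255,120,485,275),3.4,R,t,R,R@np.array([.13,.15])+t)
```

```text
t 17.35 ee [ 0.5657 -0.2706  0.2988] tip in scale [-0.0234 -0.2388] z 0.1258 xang-scale 0.06 zaxis [ 7.e-04  1.e-04 -1.e+00] F [-0.22 -0.8  -0.76] gap 0.0001
(-0.025, -0.24, 0.1) -> [-0.0016  0.0012  0.0258]
(-0.025, -0.24, 0.074) -> [-0.0016  0.0012  0.0518]
(-0.025, -0.24, 0.068) -> [-0.0016  0.0012  0.0578]
```

View pics/o13.png

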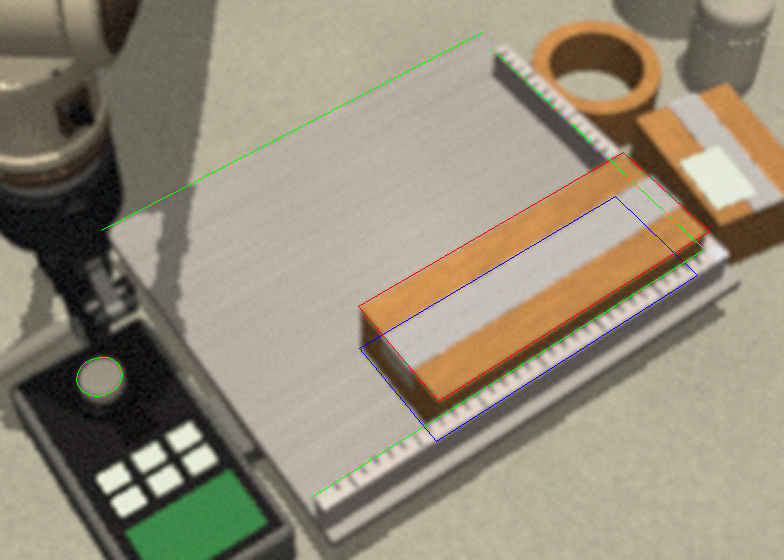

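View pics/o14.png

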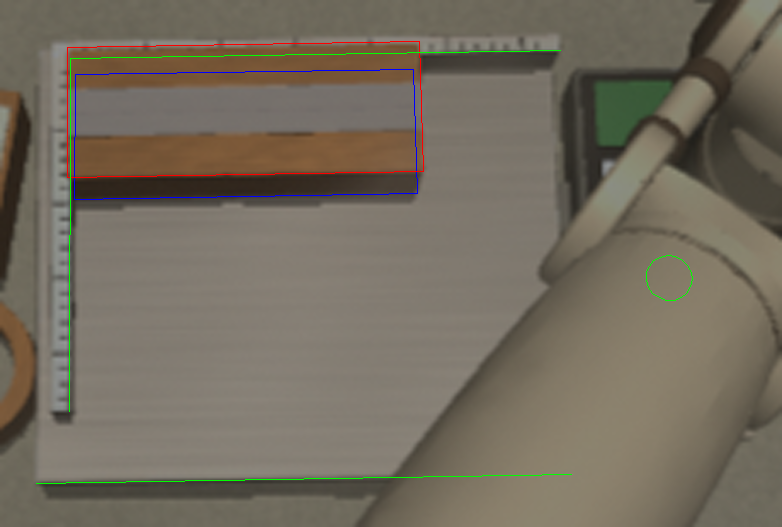

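Emit:
{"fn": "carry_out", "kwargs": {
  "steps": [
    [-0.0016, 0.001, 0.026, 0, 0, 0],
    [-0.0016, 0.001, 0.045, 0, 0, 0],
    [-0.0016, 0.001, 0.05, 0, 0, 0],
    [-0.0016, 0.001, 0.053, 0, 0, 0],
    [-0.0016, 0.001, 0.056, 0, 0, 0],
    [-0.0016, 0.001, 0.058, 0, 0, 0],
    [-0.0016, 0.001, 0.059, 0, 0, 0],
    [-0.0016, 0.001, 0.059, 0, 0, 0],
    [-0.0016, 0.001, 0.059, 0, 0, 0]
  ]
}}

```text
time_s: 18.35
ee_pos: [0.5641, -0.2718, 0.2414]
orientation: [1.0, 0.015, 0.001, 0.0]
force: [-2.7, 4.3, 8.1]
finger_gap: -0.0002
```

Run:
```python
from h import *
rows([(-.025,-.24,.068)])
f=grab('scene','s13')
cv2.imwrite('pics/c13.png',cv2.resize(f['pixels'][270:400,170:330,::-1],None,fx=4.5,fy=4.5,interpolation=cv2.INTER_CUBIC))
```

```text
t 18.35 ee [ 0.5641 -0.2718  0.2414] tip in scale [-0.0249 -0.2401] z 0.0684 xang-scale 0.04 zaxis [ 1.7e-03 -3.0e-04 -1.0e+00] F [-2.65  4.3   8.08] gap -0.0002
(-0.025, -0.24, 0.068) -> [-0.0001 -0.0001  0.0004]
```

View pics/c13.png

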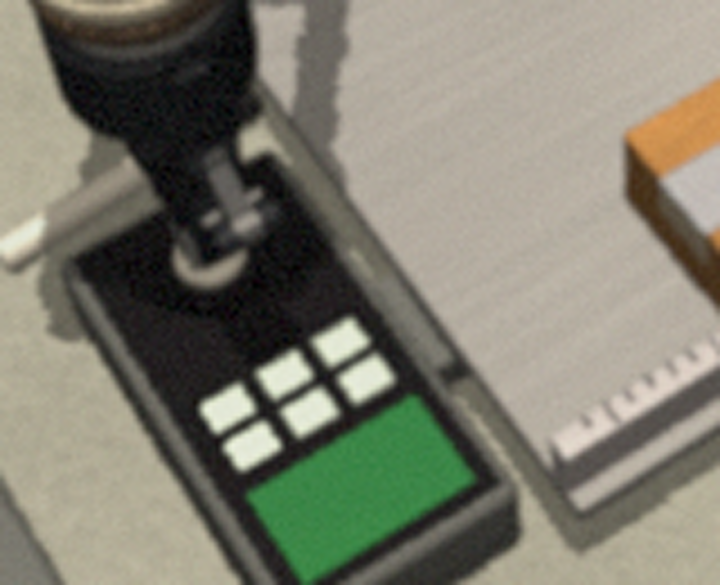

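Emit:
{"fn": "carry_out", "kwargs": {
  "steps": [
    [0, 0, 0.001, 0, 0, 0],
    [0, 0, 0.002, 0, 0, 0],
    [0, 0, 0.003, 0, 0, 0],
    [0, 0, 0.003, 0, 0, 0],
    [0, 0, 0.003, 0, 0, 0]
  ]
}}

```text
time_s: 18.9
ee_pos: [0.5644, -0.2719, 0.2412]
orientation: [1.0, 0.016, 0.001, 0.0]
force: [-8.6, 8.5, 23.6]
finger_gap: -0.0002
```

Run:
```python
from h import *
rows([(-.025,-.24,.068)])
```

```text
t 18.9 ee [ 0.5644 -0.2719  0.2412] tip in scale [-0.0247 -0.2402] z 0.0682 xang-scale 0.06 zaxis [ 1.4e-03 -4.0e-04 -1.0e+00] F [-8.62  8.52 23.57] gap -0.0002
(-0.025, -0.24, 0.068) -> [-0.0003 -0.0002  0.0002]
```

Bottomed out (tip stayed at z ≈ 0.068 while the force rose to 24 N). Release and retreat.

Emit:
{"fn": "carry_out", "kwargs": {
  "steps": [
    [0, 0, -0.01, 0, 0, 0],
    [0, 0, -0.03, 0, 0, 0],
    [0, 0, -0.07, 0, 0, 0],
    [0, 0, -0.12, 0, 0, 0],
    [-0.05, 0, -0.16, 0, 0, 0],
    [-0.1, 0.04, -0.16, 0, 0, 0],
    [-0.14, 0.07, -0.16, 0, 0, 0],
    [-0.18, 0.1, -0.16, 0, 0, 0],
    [-0.18, 0.1, -0.16, 0, 0, 0],
    [-0.18, 0.1, -0.16, 0, 0, 0],
    [-0.18, 0.1, -0.16, 0, 0, 0],
    [-0.18, 0.1, -0.16, 0, 0, 0]
  ]
}}

```text
time_s: 20.1
ee_pos: [0.3875, -0.3769, 0.3967]
orientation: [1.0, 0.016, 0.0, 0.0]
force: [0.5, 0.4, -1.1]
finger_gap: -0.0004
```

Run:
```python
from h import *
rows([])
grab('scene','s14');grab('top','t14')
th,t,R,tc,tt,Rc=pose()
overlay('s14','o15',(180,190,460,390),2.8,R,t,R,R@np.array([.13,.15])+t)
overlay('t14','o16',(255,120,485,275),3.4,R,t,R,R@np.array([.13,.15])+t)
```

```text
t 20.1 ee [ 0.3875 -0.3769  0.3967] tip in scale [-0.2048 -0.3398] z 0.2237 xang-scale 0.09 zaxis [ 5.e-04 -3.e-04 -1.e+00] F [ 0.55  0.36 -1.07] gap -0.0004
```

View pics/o15.png

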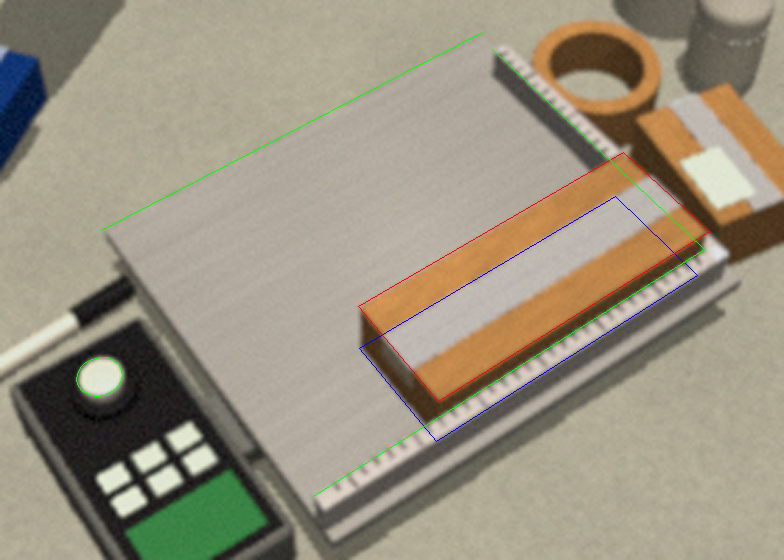

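View pics/o16.png

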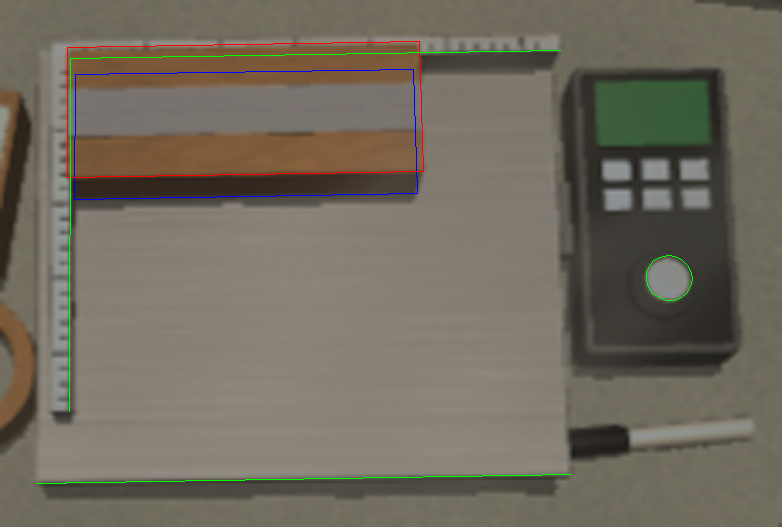

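View pics/s14.png

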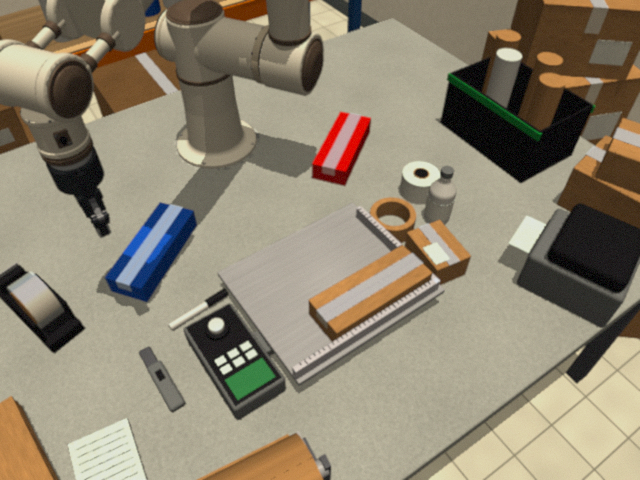

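The carton matches the square pose in both views (top corners at about (437,400) and (708,233) in the crop). The key is up, the bystanders have not moved and the arm is clear.

```bash
python3 -c "
from bench import env
print(env.sign_off())"
```

```text
the job is handed in; nothing more can be done
None
```

The carton is square in the corner of the two stops and the print key was pressed and has sprung back. I handed the job in at about 20 s; the sign-off gives no verdict.

- **Carton:** I pushed its loose end round with the closed fingers, slid it along to the end stop, then pressed it against the back stop. It needed one extra correction: after the first press it was short of the end stop by about 8 mm and its loose end was still off the back stop. The final pushes met firm resistance, about 12 N at the back stop and 16 N at the end stop. Both cameras then showed it on the ideal pose within about 1 to 2 mm, against a tolerance of 6 mm and a calibration good to about 2 mm.
- **Print key:** The fingertip stopped at z ≈ 0.068 m, which is full travel, while the force rose from 8 to 24 N. The last pictures show the key up again.
- **Surroundings:** The bystanders look unmoved in the last pictures, though I did not measure them. The arm was clear of everything.

No check failed at the end.

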